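# Turn a hexagonal soap loaf face up and set it in the wire cutter

### The job

A hexagonal soap loaf is lying on the bed of the wire cutter: roll it over, flat by flat, until the face with the orange slices is on top, then slide it fully home, its side edge against the long fence and its end against the stop, ready for cutting, and let go. The soap is fresh: don't lift it off the bed, don't roll it onto its orange slices, and don't press it hard. Leave the waiting loaves and everything else where they are.

Things in the scene. Friction and masses are not known exactly. Their poses are not given: they have to be found in the camera images.
- loaf_a: honey-coloured hexagonal soap loaf on its side: regular prism 160 mm long, 70 mm across flats (81 over corners), about 0.7 kg; one long face has a 14 mm cream layer and a row of five dried orange slices. Three alike: one on the cutter, two waiting on the board; which is which changes. Origin: mid loaf, on its axis, 35 mm above what it lies on; y along the axis, z out of the slices' face
- loaf_b: same as loaf_a in shape, size, mass, origin and axes. All three: friction with bed and fence 0.5 to 0.7. A level push by an upright finger at the side edge (mid height, 35 mm) slides it, with 4 to 9 N. The same finger moving on up along an arc about the far lower edge drags the side edge up and rolls the loaf; past 30 degrees it falls onto the next flat by itself
- loaf_c: same as loaf_a in shape, size, mass, origin and axes. All three are soft fresh soap: more than 60 N of finger force (also in a bump) dents them. Rolling by one flat shifts a loaf by about 40 mm
- loaf_a_face (a point): centre of the face of loaf_a with the orange slices (29 mm discs, 1 mm proud), 35 mm from the loaf's axis; with that face on top and the loaf flat on the cutter's bed, this point is 88 mm above the table
- loaf_b_face (a point): centre of the face of loaf_b with the orange slices (29 mm discs, 1 mm proud), 35 mm from the loaf's axis; with that face on top and the loaf flat on the cutter's bed, this point is 88 mm above the table
- loaf_c_face (a point): centre of the face of loaf_c with the orange slices (29 mm discs, 1 mm proud), 35 mm from the loaf's axis; with that face on top and the loaf flat on the cutter's bed, this point is 88 mm above the table
- cutter: wire cutter, fixed: wooden bed with a fence along its far side. Origin on the table under the bed; x to the fence, y along it to the stop. Bed x -160 to +145, y -250 to +220 mm, top at 18 mm. Fence: inner face at x = +125, 20 mm thick, top at 78 mm. Raised wire bow behind the fence at y = +145, up to 0.42 m high. Loaf flat and against the fence: axis 40 mm from that face
- stop: thickness stop clamped to the fence, fixed: block with a metal face, 86 mm wide, 62 mm high. Origin in that face, at bed height, in the corner with the fence; axes as the cutter's: the face looks to -y, the block reaches 22 mm to +y and 86 mm to -x; its clamp and knob 12 mm above it and behind the fence. A loaf against it has its middle 80 mm to -y of the origin
- board: curing board of planks, fixed, 300 by 235 mm, 18 mm thick, at the left, with the two waiting loaves. Origin under its middle, on the table
- cut_slice: hexagonal slice cut from a loaf, 26 mm thick, 70 mm across flats, lying flat on the bed's near corner away from the stop; origin under its middle. Not to be disturbed
- soap_bar: cut two-layer soap bar 55 x 75 x 28 mm lying on the bed's near corner at the stop's end; origin under its middle. Not to be disturbed
- soap_pair: two cut soap bars, one on the other, 56 mm high, on the table at the left; origin under the middle. Not to be disturbed
- planer: wooden box planer 115 x 260 mm, 62 mm high, on the table at the right; origin under its middle. Not to be disturbed
- bowl: white bowl of dried orange slices, 156 mm across, 55 mm high, at the right; origin under its middle. Not to be disturbed
- scraper: bench scraper with dark wooden handle lying flat, 110 x 150 mm, 20 mm high, at the near right; origin under its middle. Not to be disturbed

How it is judged:
At the end, for the whole second after the job is handed in: The loaf that lay on the cutter's bed lies flat on the bed, at rest, its face with the orange slices on top, its side edge within 4 mm of the fence, its end within 4 mm of the stop, and its axis along the fence to 0.05 rad (((height (world z) of loaf_a_face above 0.0855 m and height (world z) of loaf_a below 0.0545 m and x of loaf_a in the frame of cutter between 0.0805 and 0.095 m and y of loaf_a in the frame of stop between -0.084 and -0.074 m and angle between the y axis of loaf_a and the y axis of cutter, either way round below 0.05 rad and linear speed of loaf_a below 0.01 m/s) or (height (world z) of loaf_b_face above 0.0855 m and height (world z) of loaf_b below 0.0545 m and x of loaf_b in the frame of cutter between 0.0805 and 0.095 m and y of loaf_b in the frame of stop between -0.084 and -0.074 m and angle between the y axis of loaf_b and the y axis of cutter, either way round below 0.05 rad and linear speed of loaf_b below 0.01 m/s) or (height (world z) of loaf_c_face above 0.0855 m and height (world z) of loaf_c below 0.0545 m and x of loaf_c in the frame of cutter between 0.0805 and 0.095 m and y of loaf_c in the frame of stop between -0.084 and -0.074 m and angle between the y axis of loaf_c and the y axis of cutter, either way round below 0.05 rad and linear speed of loaf_c below 0.01 m/s))); the robot touches nothing.
It fails at once if a loaf is lifted off its bed (its middle more than 75 mm above the table; rolling needs at most 59 mm) (height (world z) of any of loaf_a, loaf_b, loaf_c above 0.075 m).
It fails at once if a loaf is rolled onto its face with the orange slices (height (world z) of any of loaf_a_face, loaf_b_face, loaf_c_face below 0.023 m).
It fails at once if the fingers press a loaf with more than 60 N and dent it (contact force between the fingers and loaf_a above 60 N or contact force between the fingers and loaf_b above 60 N or contact force between the fingers and loaf_c above 60 N).
It fails at once if a loaf waiting on the curing board is moved by more than 20 mm ((distance of loaf_a from where it was at the start of the episode above 0.02 m and horizontal distance between loaf_a and board below 0.16 m) or (distance of loaf_b from where it was at the start of the episode above 0.02 m and horizontal distance between loaf_b and board below 0.16 m) or (distance of loaf_c from where it was at the start of the episode above 0.02 m and horizontal distance between loaf_c and board below 0.16 m)).
It fails at once if another thing is moved by more than 20 mm (distance of any of cut_slice, soap_bar, planer, bowl, scraper, soap_pair from where it was at the start of the episode above 0.02 m).
It also fails if it takes over 67 s, if anything falls off the work surface, if the arm or the gripper's body presses on something with over 40 N, if the wrist force passes 120 N, or if a joint passes its speed limit or range.

### The arm

A 7-joint arm with a two-finger parallel gripper is mounted at the origin on the work surface. World frame = base frame: x ahead of the robot, y to its left, z up, the work surface at z = 0. Lengths are in m, angles in rad, forces in N, time in s.
With the tool pointing down it reaches from about 0.4 to 0.85 m from the base axis. Payload 10.4 kg.
Tool frame: the origin (TCP) lies on the centre line of the jaws, within the pads' length; the fingertips stand 11 mm ahead of it and the grasp point (between the pads) lies 8 mm behind it (manip.finger_overhang is the distance from the TCP to the fingertips, in m); z points along the fingers, y is the line along which they close (so a half turn about z gives the same grasp; the last joint's range is limited). The gripper opens to 85 mm and grips with 20 to 120 N. Pads are 22 mm wide; open, the fingers measure 114 mm over their backs; the gripper's body (76 mm by 85 mm) begins 54 mm behind the grasp point. The pads swing forward as they close: fully open they stand 13 mm farther back than shut.
Start: joints at [1.092, 0.332, -0.065, 1.46, 0.022, 1.35, -0.088], TCP at [0.275, -0.561, 0.242] pointing down, gripper open.
Joint ranges: [-2.6, 2.6], [-0.5, 2.12], [-1.47, 1.34], [0.16, 2.42], [-1.27, 4.41], [0.06, 2.06], [-2.6, 2.6]. Speed limits (rad/s): [2.22, 2.22, 2.79, 2.79, 3.14, 3.14, 3.14].

### API

Orientations are given as a unit quaternion [x, y, z, w].
In Python, from workcell import manip, imaging, workorder gives the robot as it stands.
- The arm moves only by the tool jog_arm, never from a script. Its argument "deltas" is a list of rows, each an object with "gripper": the opening, from 0 (shut) to 1 (fully open); "offset": the shift along the tool's x, y, z in m, a list of three; "rotation": the turn, a rotation vector about the tool's x, y, z in degrees, a list of three. In form: [{"gripper": gripper, "offset": [tx, ty, tz], "rotation": [ax, ay, az]}, ...]. A call has 1 to 20 rows; each row shifts and turns the commanded pose from where the row before left it, along the tool's axes as they then stand; what a row does not reach is not made up. A row lasts 1/10 s, in which the tool goes at most 50 mm and 8.59 degrees, less where a joint would pass 70% of its speed; a pose out of reach is approached as far as the arm can. A call with a gripper value outside its range is refused whole. The fingers move at their own pace and stop on an object; "newtons" is the grip in N (left out, the last holds). Time passes only in rows, so rows that do not move let the fingers close. It gives the time, the measured TCP pose, the force, the opening and the grip force at its end, in the units of the state.
- manip.get_obs(): the state, without advancing time (a new reading comes with each control period).
- imaging.camera(name): name is "side" or "top" or "wrist"; returns the picture (384x512x3 uint8, blue, green, red); there is no depth.
- imaging.camera_model(name): a dict with "camera_matrix" (3x3 intrinsics, pixels), "world_to_cam" (4x4, takes a point from world to camera coordinates); the wrist camera has in their place "hand_eye" (4x4, takes a point from camera to tool coordinates, whose origin is the TCP and whose axes are the flange's). Camera axes: x right, y up, looking along -z (the intrinsics and any distortion apply to the point x, -y, -z); pixel columns grow to the right and rows downward; lengths in m; the calibration is good to about 2 mm. A picture is of the moment at which its call begins: read the wrist's pose just before it. camera_model takes no time and is no camera call.
- workorder.hand_in(): hands the job in; it is judged then, once.
The state is a dict: "clock": time; "joint_pos": joint angles; "joint_velocities": joint speeds; "tau": joint torques, N m; "position": TCP position; "ee_rot": TCP orientation; "ft_force": force on the tool from outside, world axes, zero at the start; "torque": the same for the moment, N m; "grip_width": opening from 0.0 (shut) to 1.0 (fully open); "grasp_force": force on a finger pad.
Only numpy, scipy, OpenCV 4.12 (cv2) and the standard library are available. Lean on these libraries where they do the work, as an engineer would, in place of code of your own. Each camera call takes 0.05 s, during which the arm holds its last target. There are 200 camera calls.

## Working session

There is one attempt and no reset: what is moved stays moved. The work goes in short steps, Python scripts to look and compute and a tool call to move; the robot and the scene stay as the last step left them, time stands still between calls to the robot, and variables do not carry over. Pictures are saved under pics/ and viewed, at most 10 in all, crops included, and the job is handed in when it is done.

Besides the shell and the picture viewer there is one more tool, called after "Call:" in YAML: its name, and indented under it one key for each argument. jog_arm: Moves the arm, as the interface text tells. Its arguments: {"type":"object","properties":{"deltas":{"type":"array","items":{"type":"object","properties":{"gripper":{"type":"number"},"offset":{"type":"array","items":{"type":"number"}},"rotation":{"type":"array","items":{"type":"number"}}}}},"newtons":{"type":"number"}},"required":["deltas"]}

```bash
mkdir -p pics
python3 - <<'E'
from workcell import manip, imaging
import cv2, numpy as np
np.set_printoptions(precision=4,suppress=True)
o=manip.get_obs(); print({k:np.round(v,3) for k,v in o.items()})
for n in ("top","side"):
    cv2.imwrite(f"pics/{n}0.png",cv2.resize(imaging.camera(n),(800,600)))
    m=imaging.camera_model(n); print(n,m)
E
```

```text
{'clock': np.float64(0.0), 'joint_pos': array([ 1.092,  0.333, -0.065,  1.461,  0.022,  1.35 , -0.089]), 'joint_velocities': array([-0.   ,  0.   ,  0.001, -0.001, -0.   , -0.001,  0.002]), 'tau': array([ -0.   , -62.545,   0.049, -39.162,   0.016,   0.01 ,   0.   ]), 'position': array([ 0.275, -0.561,  0.242]), 'ee_rot': array([ 0.974,  0.226, -0.   , -0.001]), 'ft_force': array([-0.175, -0.084,  0.574]), 'torque': array([0.02 , 0.021, 0.043]), 'grasp_force': np.float64(0.0), 'grip_width': np.float64(1.002)}
top {'camera_matrix': array([[493.1078,   0.    , 263.6317],
       [  0.    , 493.1078, 191.6931],
       [  0.    ,   0.    ,   1.    ]]), 'world_to_cam': array([[ 0.0182, -0.9997,  0.0133, -0.0288],
       [ 0.9981,  0.0189,  0.0592, -0.5144],
       [-0.0594,  0.0122,  0.9982, -1.9042],
       [ 0.    ,  0.    ,  0.    ,  1.    ]])}
side {'camera_matrix': array([[426.2781,   0.    , 258.1391],
       [  0.    , 426.2781, 188.706 ],
       [  0.    ,   0.    ,   1.    ]]), 'world_to_cam': array([[-0.8393, -0.5435, -0.0137,  0.4083],
       [ 0.3842, -0.6106,  0.6925, -0.2624],
       [-0.3847,  0.576 ,  0.7213, -1.2394],
       [ 0.    ,  0.    ,  0.    ,  1.    ]])}
```

View pics/top0.png

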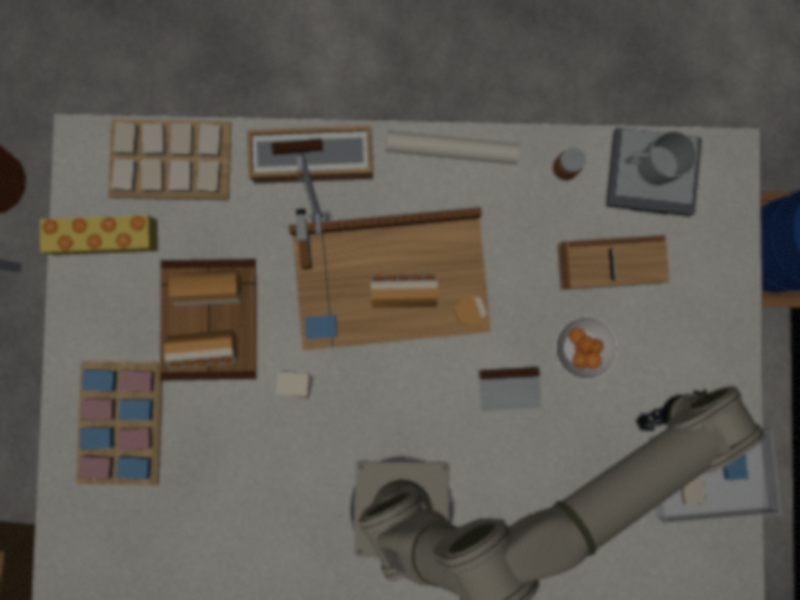

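View pics/side0.png

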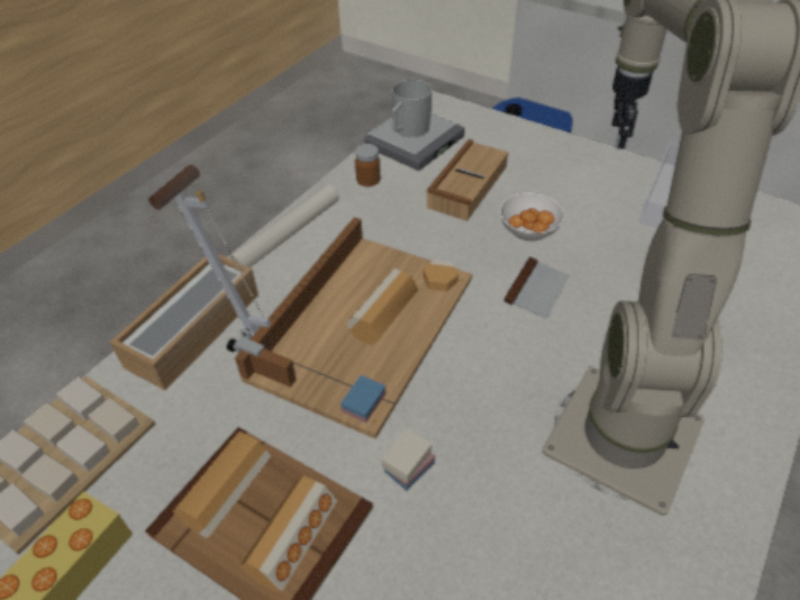

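The top view shows the cutter loaf at about (404,290) in the 800x600 picture. Its cream strip and a thin reddish row are on the fence side, with the slice at (472,310) and the blue bar at (320,327). I'll zoom in to confirm which face has the slices.

Run:
```python
import cv2, numpy as np
from workcell import imaging
t=imaging.camera("top"); s=imaging.camera("side")
cv2.imwrite("pics/t_raw.png",t)
a=cv2.resize(t[125:230,183:318],None,fx=5,fy=5,interpolation=cv2.INTER_CUBIC)[:,:]
cv2.imwrite("pics/tc.png",a)
b=cv2.resize(s[160:228,212:284],None,fx=8,fy=8,interpolation=cv2.INTER_CUBIC)
cv2.imwrite("pics/sc.png",b)
```

```text
(no output)
```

View pics/tc.png

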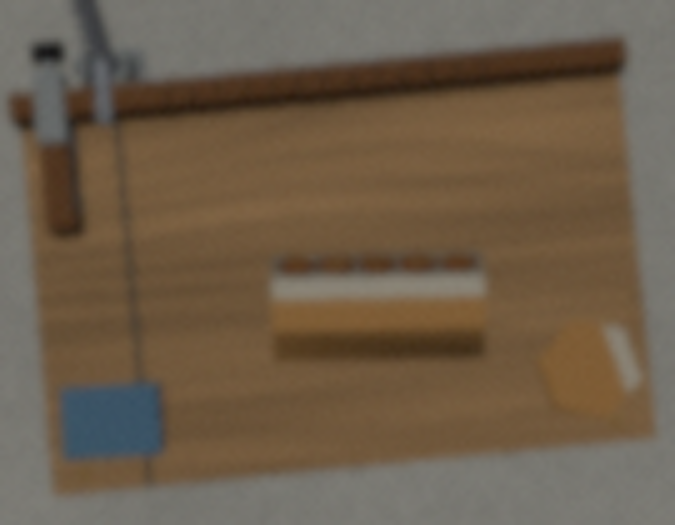

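View pics/sc.png

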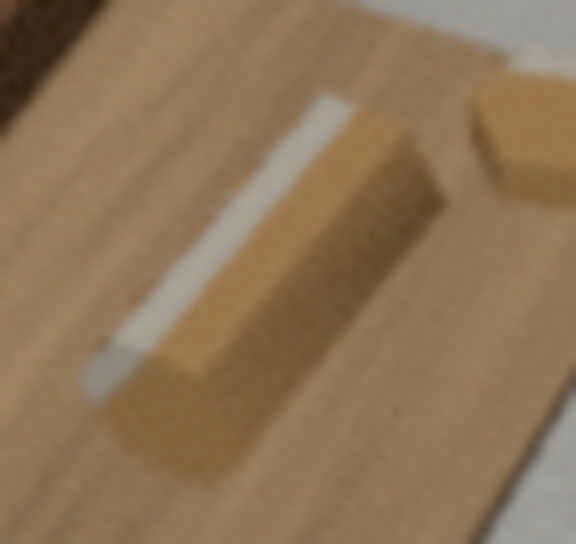

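The five slices are on the upper face towards the fence (crop rows 255–275). So one 60° roll towards the robot brings them on top. Next I fit the poses of the cutter, stop and loaf.

```bash
cat > h.py <<'E'
import numpy as np
from workcell import manip, imaging
from scipy.spatial.transform import Rotation as R
def ray(n,uv,z):
    m=imaging.camera_model(n);K=m["camera_matrix"];T=m["world_to_cam"]
    d=np.linalg.inv(K)@[uv[0],uv[1],1]; d=T[:3,:3].T@(d*[1,-1,-1]); c=-T[:3,:3].T@T[:3,3]
    return c+d*(z-c[2])/d[2]
E
python3 - <<'E'
from h import *
from scipy.optimize import least_squares
np.set_printoptions(precision=4,suppress=True)
P=lambda x,y,z:ray("top",(183+(x+.5)/5-.5,125+(y+.5)/5-.5),z)[:2]
w=[P(55,493,.018),P(655,435,.018),P(624,73,.078),P(130,121,.078)]
def f(p):
    c,s=np.cos(p[2]),np.sin(p[2]); Rm=np.array([[c,-s],[s,c]])
    L=[Rm.T@(q-p[:2]) for q in w]
    return [L[0][0]+.16,L[0][1]-.22,L[1][0]+.16,L[1][1]+.25,L[2][0]-.125,L[2][1]+.25,L[3][0]-.125]
r=least_squares(f,[.55,0,0]);p=r.x;print("cutter",p,"res",r.fun)
c,s=np.cos(p[2]),np.sin(p[2]);Rm=np.array([[c,-s],[s,c]]);lo=lambda q:Rm.T@(q-p[:2])
print("stop face",lo(P(80,170,.08)),lo(P(81,232,.08)))
for n,q in dict(topfarL=(271,275,.088),topfarR=(486,275,.088),topnearL=(273,334,.088),topnearR=(485,332,.088),farL=(272,256,.053),farR=(486,253,.053),nearL=(275,359,.053),nearR=(483,357,.053)).items():
    g=P(*q);print(n,g,lo(g))
E
```

```text
cutter [0.5659 0.0513 0.1166] res [ 0.0059 -0.0026  0.0049  0.0004 -0.0052  0.0022 -0.0056]
stop face [0.0856 0.1689] [0.0388 0.1724]
topfarL [0.554  0.0831] [-0.0081  0.0329]
topfarR [ 0.5571 -0.0781] [-0.0238 -0.1276]
topnearL [0.5098 0.0806] [-0.0524  0.0357]
topnearR [ 0.5143 -0.0781] [-0.0664 -0.1225]
farL [0.5715 0.0841] [0.0094 0.0319]
farR [ 0.577  -0.0794] [-0.0042 -0.1312]
nearL [0.4928 0.0802] [-0.0693  0.0371]
nearR [ 0.4973 -0.0784] [-0.0833 -0.1209]
```

Call:
jog_arm:
  deltas:
    - {"gripper":1,"offset":[0.0393,-0.0255,0],"rotation":[0,0,0]}
    - {"gripper":1,"offset":[0.0393,-0.0255,0],"rotation":[0,0,0]}
    - {"gripper":1,"offset":[0.0393,-0.0255,0],"rotation":[0,0,0]}
    - {"gripper":1,"offset":[0.0393,-0.0255,0],"rotation":[0,0,0]}
    - {"gripper":1,"offset":[0.0393,-0.0255,0],"rotation":[0,0,0]}
    - {"gripper":1,"offset":[0.0393,-0.0255,0],"rotation":[0,0,0]}
    - {"gripper":1,"offset":[0.0393,-0.0255,0],"rotation":[0,0,0]}
    - {"gripper":1,"offset":[0.0393,-0.0255,0],"rotation":[0,0,0]}
    - {"gripper":1,"offset":[0.0393,-0.0255,0],"rotation":[0,0,0]}
    - {"gripper":1,"offset":[0.0393,-0.0255,0],"rotation":[0,0,0]}
    - {"gripper":1,"offset":[0.0393,-0.0255,0],"rotation":[0,0,0]}
    - {"gripper":1,"offset":[0.0393,-0.0255,0],"rotation":[0,0,0]}
    - {"gripper":1,"offset":[0.0393,-0.0255,0],"rotation":[0,0,0]}
    - {"gripper":1,"offset":[0.0393,-0.0255,0],"rotation":[0,0,0]}
    - {"gripper":1,"offset":[0,0,0.03],"rotation":[0,0,8.2]}
    - {"gripper":1,"offset":[0,0,0.03],"rotation":[0,0,8.2]}
    - {"gripper":1,"offset":[0,0,0.03],"rotation":[0,0,8.2]}
    - {"gripper":1,"offset":[0,0,0],"rotation":[0,0,0]}
    - {"gripper":1,"offset":[0,0,0],"rotation":[0,0,0]}

```text
clock: 2.1
position: [0.612, 0.0016, 0.1529]
ee_rot: [1.0, 0.015, -0.0, 0.0]
ft_force: [0.4, -0.0, 1.6]
grip_width: 1.006
grasp_force: 0.0
```

Call:
jog_arm:
  deltas:
    - {"gripper":1,"offset":[0,0,0.035]}
    - {"gripper":1,"offset":[0,0,0.035]}
    - {"gripper":1,"offset":[0,0,0.033]}
    - {"gripper":1,"offset":[0,0,0]}
    - {"gripper":1,"offset":[-0.004,0,0]}
    - {"gripper":1,"offset":[-0.004,0,0]}
    - {"gripper":1,"offset":[-0.004,0,0]}
    - {"gripper":1,"offset":[-0.004,0,0]}
    - {"gripper":1,"offset":[0,0,0]}

```text
schema error: expected keys gripper, offset, rotation
```

Run:
```python
import cv2, numpy as np
from workcell import imaging
w=imaging.camera("wrist");s=imaging.camera("side")
b=cv2.resize(s[130:240,190:310],(420,385))
cv2.imwrite("pics/m1.png",np.hstack([cv2.resize(w,(380,285)) if 0 else cv2.copyMakeBorder(cv2.resize(w,(380,285)),0,100,0,0,0),b]))
```

```text
(no output)
```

View pics/m1.png

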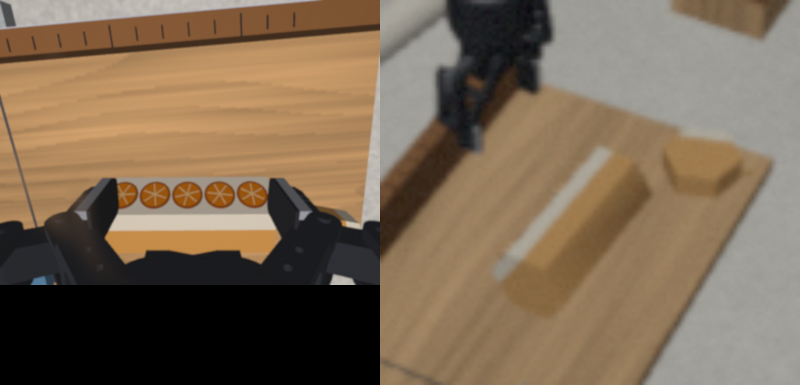

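The move was refused because each row needs a rotation key. The wrist view shows the slices on the fence-side face at about (187,194), between the two fingers and parallel to them.

Call:
jog_arm:
  deltas:
    - {"gripper":1,"offset":[0,0,0.035],"rotation":[0,0,0]}
    - {"gripper":1,"offset":[0,0,0.035],"rotation":[0,0,0]}
    - {"gripper":1,"offset":[0,0,0.033],"rotation":[0,0,0]}
    - {"gripper":1,"offset":[0,0,0],"rotation":[0,0,0]}
    - {"gripper":1,"offset":[-0.004,0,0],"rotation":[0,0,0]}
    - {"gripper":1,"offset":[-0.004,0,0],"rotation":[0,0,0]}
    - {"gripper":1,"offset":[-0.004,0,0],"rotation":[0,0,0]}
    - {"gripper":1,"offset":[-0.004,0,0],"rotation":[0,0,0]}
    - {"gripper":1,"offset":[0,0,0],"rotation":[0,0,0]}

```text
clock: 3.1
position: [0.5959, 0.001, 0.0501]
ee_rot: [1.0, 0.013, 0.0, 0.0]
ft_force: [0.1, -0.2, -0.3]
grip_width: 1.0
grasp_force: 0.0
```

Call:
jog_arm:
  deltas:
    - {"gripper":1,"offset":[-0.003,0,0],"rotation":[0,0,0]}
    - {"gripper":1,"offset":[-0.003,0,0],"rotation":[0,0,0]}
    - {"gripper":1,"offset":[-0.002,0,0],"rotation":[0,0,0]}
    - {"gripper":1,"offset":[0,0,0],"rotation":[0,0,0]}

```text
clock: 3.5
position: [0.5877, 0.0009, 0.0492]
ee_rot: [1.0, 0.013, -0.0, 0.0]
ft_force: [-0.2, 0.5, -0.4]
grip_width: 1.001
grasp_force: 0.0
```

Call:
jog_arm:
  deltas:
    - {"gripper":1,"offset":[-0.002,0,0],"rotation":[0,0,0]}
    - {"gripper":1,"offset":[-0.001,0,0],"rotation":[0,0,0]}
    - {"gripper":1,"offset":[0,0,0],"rotation":[0,0,0]}

```text
clock: 3.8
position: [0.5856, 0.0007, 0.0496]
ee_rot: [1.0, 0.013, 0.001, 0.0]
ft_force: [3.5, -1.2, -0.9]
grip_width: 0.998
grasp_force: 1.4
```

Call:
jog_arm:
  deltas:
    - {"gripper":1,"offset":[-0.0025,0,-0.0025],"rotation":[0,0,0]}
    - {"gripper":1,"offset":[-0.002,0,-0.0027],"rotation":[0,0,0]}
    - {"gripper":1,"offset":[-0.002,0,-0.0024],"rotation":[0,0,0]}
    - {"gripper":1,"offset":[-0.002,0,-0.0024],"rotation":[0,0,0]}
    - {"gripper":1,"offset":[-0.002,0,-0.0023],"rotation":[0,0,0]}
    - {"gripper":1,"offset":[-0.0021,0,-0.0022],"rotation":[0,0,0]}

```text
clock: 4.4
position: [0.5729, 0.0004, 0.0645]
ee_rot: [1.0, 0.013, 0.001, 0.0]
ft_force: [4.8, -1.8, 2.4]
grip_width: 1.002
grasp_force: 2.7
```

Run:
```python
import cv2, numpy as np
from workcell import imaging
w=imaging.camera("wrist");s=imaging.camera("side")
b=cv2.resize(s[130:240,190:310],(420,385))
cv2.imwrite("pics/m2.png",np.hstack([cv2.copyMakeBorder(cv2.resize(w,(380,285)),0,100,0,0,0),b]))
```

```text
(no output)
```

View pics/m2.png

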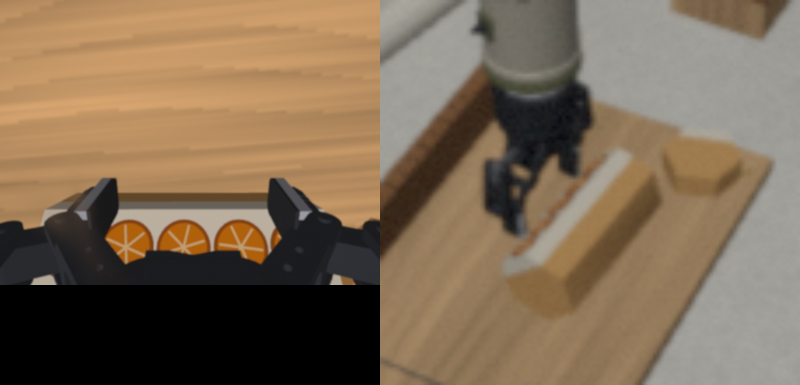

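The loaf is lifting on its near edge, about 15° of roll, and its slices are now visible from the side. I'll continue along the arc.

Call:
jog_arm:
  deltas:
    - {"gripper":1,"offset":[-0.0023,0,-0.0021],"rotation":[0,0,0]}
    - {"gripper":1,"offset":[-0.0023,0,-0.002],"rotation":[0,0,0]}
    - {"gripper":1,"offset":[-0.0024,0,-0.0019],"rotation":[0,0,0]}
    - {"gripper":1,"offset":[-0.0024,0,-0.0018],"rotation":[0,0,0]}
    - {"gripper":1,"offset":[-0.0026,0,-0.0017],"rotation":[0,0,0]}
    - {"gripper":1,"offset":[-0.0026,0,-0.0016],"rotation":[0,0,0]}

```text
clock: 5.1
position: [0.5579, -0.0001, 0.0753]
ee_rot: [1.0, 0.013, 0.0, 0.0]
ft_force: [4.2, -2.2, 6.8]
grip_width: 1.002
grasp_force: 3.1
```

Call:
jog_arm:
  deltas:
    - {"gripper":1,"offset":[-0.0027,0,-0.0014],"rotation":[0,0,0]}
    - {"gripper":1,"offset":[-0.0027,0,-0.0014],"rotation":[0,0,0]}
    - {"gripper":1,"offset":[-0.0027,0,-0.0012],"rotation":[0,0,0]}
    - {"gripper":1,"offset":[-0.0028,0,-0.0012],"rotation":[0,0,0]}

```text
clock: 5.5
position: [0.5464, -0.0003, 0.0802]
ee_rot: [1.0, 0.013, -0.0, 0.0]
ft_force: [0.7, -1.5, 6.2]
grip_width: 1.0
grasp_force: 2.3
```

Call:
jog_arm:
  deltas:
    - {"gripper":1,"offset":[-0.003,0,-0.001],"rotation":[0,0,0]}
    - {"gripper":1,"offset":[-0.003,0,-0.001],"rotation":[0,0,0]}
    - {"gripper":1,"offset":[0,0,0],"rotation":[0,0,0]}
    - {"gripper":1,"offset":[0,0,0],"rotation":[0,0,0]}

```text
clock: 5.9
position: [0.5405, -0.0003, 0.0817]
ee_rot: [1.0, 0.013, -0.001, -0.0]
ft_force: [0.8, 0.3, -0.7]
grip_width: 0.998
grasp_force: 0.0
```

Run:
```python
import cv2, numpy as np
from workcell import imaging
t=imaging.camera("top");s=imaging.camera("side")
b=cv2.resize(s[130:240,190:310],(420,385))
cv2.imwrite("pics/m3.png",np.hstack([cv2.resize(t[150:260,200:308],(378,385)),b]))
```

```text
(no output)
```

View pics/m3.png

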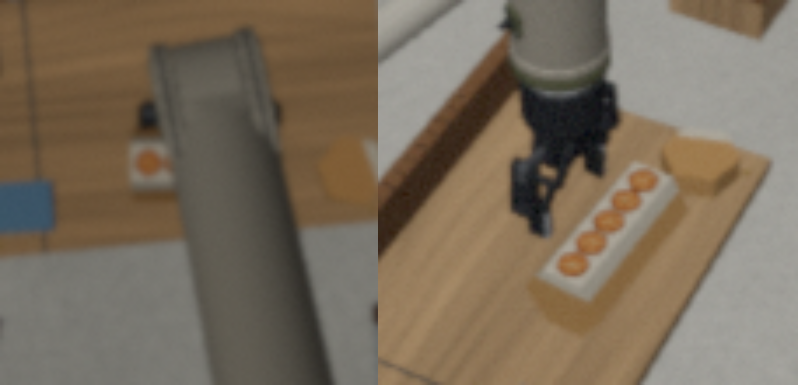

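The loaf has dropped flat with its slices on top. Next I take the fingers over to the near side and turn them parallel to the fence.

Call:
jog_arm:
  deltas:
    - {"gripper":1,"offset":[0.01,0,-0.04],"rotation":[0,0,0]}
    - {"gripper":1,"offset":[0,0,-0.04],"rotation":[0,0,0]}
    - {"gripper":1,"offset":[-0.0325,0.0012,0],"rotation":[0,0,0]}
    - {"gripper":1,"offset":[-0.0325,0.0012,0],"rotation":[0,0,0]}
    - {"gripper":1,"offset":[-0.0325,0.0012,0],"rotation":[0,0,0]}
    - {"gripper":1,"offset":[-0.033,0.0012,0],"rotation":[0,0,0]}
    - {"gripper":1,"offset":[0,0,0],"rotation":[0,0,-5.2]}
    - {"gripper":1,"offset":[0,0,0],"rotation":[0,0,0]}

```text
clock: 6.8
position: [0.4203, -0.0085, 0.1624]
ee_rot: [0.998, 0.059, 0.0, 0.0]
ft_force: [0.1, 0.3, 0.2]
grip_width: 1.003
grasp_force: 0.0
```

Run:
```python
import cv2
from workcell import imaging
t=imaging.camera("top")
cv2.imwrite("pics/m4.png",cv2.resize(t[125:230,183:318],None,fx=5,fy=5,interpolation=cv2.INTER_CUBIC))
```

```text
(no output)
```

View pics/m4.png

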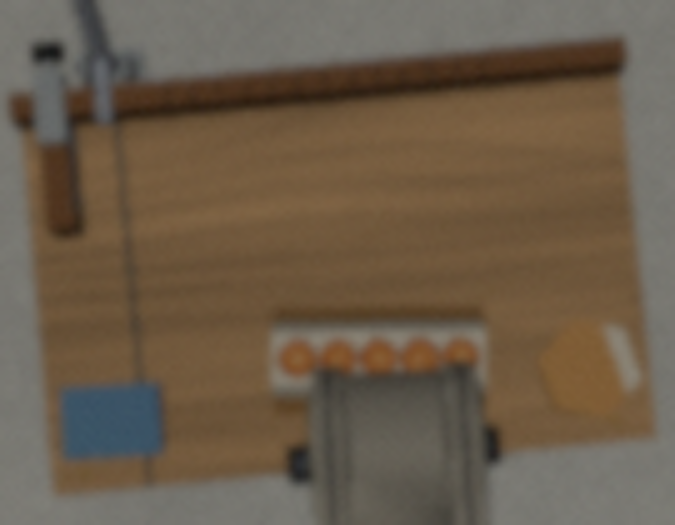

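Call:
jog_arm:
  deltas:
    - {"gripper":1,"offset":[0,0,0.04],"rotation":[0,0,0]}
    - {"gripper":1,"offset":[0,0,0.04],"rotation":[0,0,0]}
    - {"gripper":1,"offset":[0,0,0.032],"rotation":[0,0,0]}
    - {"gripper":1,"offset":[0.004,0,0],"rotation":[0,0,0]}
    - {"gripper":1,"offset":[0.004,0,0],"rotation":[0,0,0]}
    - {"gripper":1,"offset":[0.003,0,0],"rotation":[0,0,0]}
    - {"gripper":1,"offset":[0.003,0,0],"rotation":[0,0,0]}
    - {"gripper":1,"offset":[0.003,0,0],"rotation":[0,0,0]}
    - {"gripper":1,"offset":[0.003,0,0],"rotation":[0,0,0]}
    - {"gripper":1,"offset":[0.003,0,0],"rotation":[0,0,0]}
    - {"gripper":1,"offset":[0.003,0,0],"rotation":[0,0,0]}
    - {"gripper":1,"offset":[0.003,0,0],"rotation":[0,0,0]}
    - {"gripper":1,"offset":[0.003,0,0],"rotation":[0,0,0]}

```text
clock: 8.15
position: [0.4505, -0.0065, 0.0501]
ee_rot: [0.998, 0.057, -0.002, 0.001]
ft_force: [-12.4, -7.2, 14.1]
grip_width: 0.999
grasp_force: 9.0
```

Call:
jog_arm:
  deltas:
    - {"gripper":1,"offset":[0.004,0,-0.001],"rotation":[0,0,0]}
    - {"gripper":1,"offset":[0.004,0,-0.001],"rotation":[0,0,0]}
    - {"gripper":1,"offset":[0.004,0,0],"rotation":[0,0,0]}
    - {"gripper":1,"offset":[0.004,0,0],"rotation":[0,0,0]}

```text
clock: 8.55
position: [0.4668, -0.0032, 0.0516]
ee_rot: [0.998, 0.058, -0.002, 0.0]
ft_force: [-6.2, -0.5, 2.0]
grip_width: 0.999
grasp_force: 3.4
```

Call:
jog_arm:
  deltas:
    - {"gripper":1,"offset":[0.006,0,0],"rotation":[0,0,0]}
    - {"gripper":1,"offset":[0.006,0,0],"rotation":[0,0,0]}
    - {"gripper":1,"offset":[0.006,0,0],"rotation":[0,0,0]}
    - {"gripper":1,"offset":[0.006,0,0],"rotation":[0,0,0]}
    - {"gripper":1,"offset":[0.006,0,0],"rotation":[0,0,0]}
    - {"gripper":1,"offset":[0.006,0,0],"rotation":[0,0,0]}
    - {"gripper":1,"offset":[0.006,0,0],"rotation":[0,0,0]}
    - {"gripper":1,"offset":[0.006,0,0],"rotation":[0,0,0]}

```text
clock: 9.35
position: [0.5145, 0.0026, 0.0515]
ee_rot: [0.998, 0.058, -0.002, 0.0]
ft_force: [-6.3, -1.2, 1.8]
grip_width: 0.996
grasp_force: 3.3
```

Call:
jog_arm:
  deltas:
    - {"gripper":1,"offset":[0.006,0,0],"rotation":[0,0,0]}
    - {"gripper":1,"offset":[0.006,0,0],"rotation":[0,0,0]}
    - {"gripper":1,"offset":[0.006,0,0],"rotation":[0,0,0]}
    - {"gripper":1,"offset":[0.006,0,0],"rotation":[0,0,0]}
    - {"gripper":1,"offset":[0.006,0,0],"rotation":[0,0,0]}
    - {"gripper":1,"offset":[0.006,0,0],"rotation":[0,0,0]}
    - {"gripper":1,"offset":[0.006,0,0],"rotation":[0,0,0]}
    - {"gripper":1,"offset":[0.006,0,0],"rotation":[0,0,0]}

```text
clock: 10.15
position: [0.5622, 0.0082, 0.0514]
ee_rot: [0.998, 0.058, -0.002, 0.0]
ft_force: [-7.2, -0.2, 1.3]
grip_width: 0.999
grasp_force: 3.3
```

Call:
jog_arm:
  deltas:
    - {"gripper":1,"offset":[0.005,0,0],"rotation":[0,0,0]}
    - {"gripper":1,"offset":[0.005,0,0],"rotation":[0,0,0]}
    - {"gripper":1,"offset":[0.005,0,0],"rotation":[0,0,0]}
    - {"gripper":1,"offset":[0.005,0,0],"rotation":[0,0,0]}
    - {"gripper":1,"offset":[0.004,0,0],"rotation":[0,0,0]}
    - {"gripper":1,"offset":[0.003,0,0],"rotation":[0,0,0]}
    - {"gripper":1,"offset":[0.002,0,0],"rotation":[0,0,0]}
    - {"gripper":1,"offset":[0.002,0,0],"rotation":[0,0,0]}
    - {"gripper":1,"offset":[0.002,0,0],"rotation":[0,0,0]}

```text
clock: 11.05
position: [0.5949, 0.012, 0.0514]
ee_rot: [0.998, 0.058, -0.002, 0.0]
ft_force: [-6.4, -0.8, 1.5]
grip_width: 0.997
grasp_force: 3.3
```

Call:
jog_arm:
  deltas:
    - {"gripper":1,"offset":[0.002,0,0],"rotation":[0,0,0]}
    - {"gripper":1,"offset":[0.002,0,0],"rotation":[0,0,0]}

```text
clock: 11.25
position: [0.5989, 0.0125, 0.0514]
ee_rot: [0.998, 0.058, -0.002, 0.0]
ft_force: [-6.7, -0.3, 2.1]
grip_width: 1.001
grasp_force: 3.3
```

Call:
jog_arm:
  deltas:
    - {"gripper":1,"offset":[0.002,0,0],"rotation":[0,0,0]}
    - {"gripper":1,"offset":[0.002,0,0],"rotation":[0,0,0]}

```text
clock: 11.45
position: [0.6028, 0.0129, 0.0514]
ee_rot: [0.998, 0.058, -0.002, 0.0]
ft_force: [-7.6, -0.7, 1.9]
grip_width: 0.996
grasp_force: 3.3
```

Call:
jog_arm:
  deltas:
    - {"gripper":1,"offset":[0.002,0,0],"rotation":[0,0,0]}
    - {"gripper":1,"offset":[0.002,0,0],"rotation":[0,0,0]}

```text
clock: 11.65
position: [0.6068, 0.0134, 0.0514]
ee_rot: [0.998, 0.058, -0.002, 0.0]
ft_force: [-7.3, -0.6, 2.4]
grip_width: 1.002
grasp_force: 3.3
```

Call:
jog_arm:
  deltas:
    - {"gripper":1,"offset":[0.002,0,0],"rotation":[0,0,0]}

```text
clock: 11.75
position: [0.6088, 0.0137, 0.0514]
ee_rot: [0.998, 0.059, -0.002, 0.0]
ft_force: [-7.5, 0.1, 1.7]
grip_width: 1.0
grasp_force: 3.3
```

Call:
jog_arm:
  deltas:
    - {"gripper":1,"offset":[0.002,0,0],"rotation":[0,0,0]}
    - {"gripper":1,"offset":[0.0015,0,0],"rotation":[0,0,0]}

```text
clock: 11.95
position: [0.6103, 0.0139, 0.0508]
ee_rot: [0.998, 0.058, -0.004, 0.0]
ft_force: [-19.6, -1.8, 7.7]
grip_width: 1.002
grasp_force: 10.4
```

Call:
jog_arm:
  deltas:
    - {"gripper":1,"offset":[0.0015,0,0],"rotation":[0,0,0]}
    - {"gripper":1,"offset":[0.0015,0,0],"rotation":[0,0,0]}

```text
clock: 12.15
position: [0.6106, 0.0139, 0.0505]
ee_rot: [0.998, 0.058, -0.007, 0.001]
ft_force: [-34.0, -2.9, 20.4]
grip_width: 0.998
grasp_force: 20.2
```

The loaf is against the fence: resistance built up to about 34 N with the TCP at x = 0.610. I back off, rise, and move towards its free end.

Call:
jog_arm:
  deltas:
    - {"gripper":1,"offset":[-0.01,0,0],"rotation":[0,0,0]}
    - {"gripper":1,"offset":[-0.025,0,0],"rotation":[0,0,0]}
    - {"gripper":1,"offset":[0,0,-0.04],"rotation":[0,0,0]}
    - {"gripper":0.35,"offset":[0,0,-0.04],"rotation":[0,0,0]}
    - {"gripper":0.35,"offset":[0,0,-0.04],"rotation":[0,0,0]}
    - {"gripper":0.35,"offset":[0.0277,0.0385,0],"rotation":[0,0,0]}
    - {"gripper":0.35,"offset":[0.0277,0.0385,0],"rotation":[0,0,0]}
    - {"gripper":0.35,"offset":[0.0277,0.0385,0],"rotation":[0,0,0]}
    - {"gripper":0.35,"offset":[0,0,0],"rotation":[0,0,0]}
    - {"gripper":0.35,"offset":[0,0,0],"rotation":[0,0,0]}

```text
clock: 13.15
position: [0.6782, -0.0952, 0.1713]
ee_rot: [0.998, 0.058, -0.0, -0.0]
ft_force: [0.2, 0.7, 0.4]
grip_width: 0.353
grasp_force: 0.0
```

Run:
```python
from h import *
import cv2
o=manip.get_obs();print(np.round(o["joint_pos"],2),np.round(o["position"],4))
t=imaging.camera("top")
cv2.imwrite("pics/m5.png",cv2.resize(t[125:230,183:318],None,fx=5,fy=5,interpolation=cv2.INTER_CUBIC))
```

```text
[ 0.33  0.53 -0.37  1.36  0.19  1.29 -1.5 ] [ 0.6782 -0.0952  0.1713]
```

View pics/m5.png

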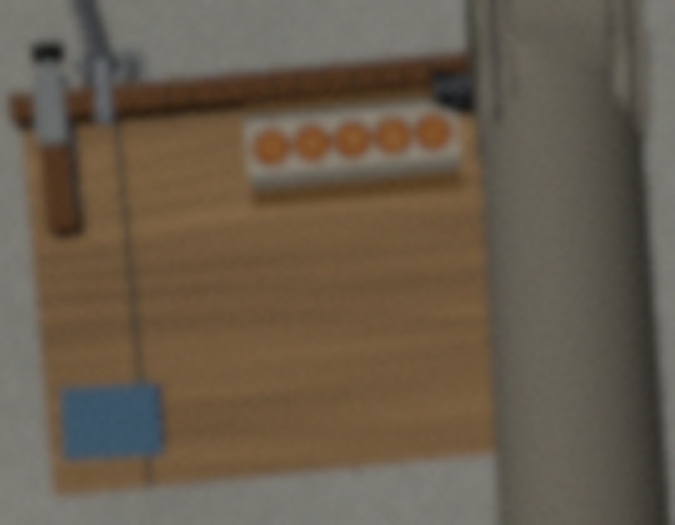

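The loaf lies parallel to the fence: its stop-side end is at about (248,150), the stop face at x≈79, and its free end at about (462,142). That leaves roughly 127 mm to slide. I turn the gripper 90° and come down behind the free end.

Call:
jog_arm:
  deltas:
    - {"gripper":0.35,"offset":[0,0,0],"rotation":[0,0,-8.2]}
    - {"gripper":0.35,"offset":[0,0,0],"rotation":[0,0,-8.2]}
    - {"gripper":0.35,"offset":[0,0,0],"rotation":[0,0,-8.2]}
    - {"gripper":0.35,"offset":[0,0,0],"rotation":[0,0,-8.2]}
    - {"gripper":0.35,"offset":[0,0,0],"rotation":[0,0,-8.2]}
    - {"gripper":0.35,"offset":[0,0,0],"rotation":[0,0,-8.2]}
    - {"gripper":0.35,"offset":[0,0,0],"rotation":[0,0,-8.2]}
    - {"gripper":0.35,"offset":[0,0,0],"rotation":[0,0,-8.2]}
    - {"gripper":0.35,"offset":[0,0,0],"rotation":[0,0,-8.2]}
    - {"gripper":0.35,"offset":[0,0,0],"rotation":[0,0,-8.2]}
    - {"gripper":0.35,"offset":[0,0,0],"rotation":[0,0,-8]}
    - {"gripper":0.35,"offset":[0,-0.006,0],"rotation":[0,0,0]}
    - {"gripper":0.35,"offset":[0,0,0.04],"rotation":[0,0,0]}
    - {"gripper":0.35,"offset":[0,0,0.03],"rotation":[0,0,0]}
    - {"gripper":0.35,"offset":[0,0,0],"rotation":[0,0,0]}

```text
clock: 14.7
position: [0.6689, -0.0943, 0.0982]
ee_rot: [0.665, 0.746, -0.002, -0.003]
ft_force: [-1.4, -1.4, -0.4]
grip_width: 0.352
grasp_force: 0.0
```

Call:
jog_arm:
  deltas:
    - {"gripper":0.35,"offset":[0,0,0.02],"rotation":[0,0,0]}
    - {"gripper":0.35,"offset":[0,0,0.02],"rotation":[0,0,0]}
    - {"gripper":0.35,"offset":[0.004,0,0],"rotation":[0,0,0]}
    - {"gripper":0.35,"offset":[0.004,0,0],"rotation":[0,0,0]}
    - {"gripper":0.35,"offset":[0.004,0,0],"rotation":[0,0,0]}
    - {"gripper":0.35,"offset":[0.003,0,0],"rotation":[0,0,0]}
    - {"gripper":0.35,"offset":[0.003,0,0],"rotation":[0,0,0]}
    - {"gripper":0.35,"offset":[0.003,0,0],"rotation":[0,0,0]}
    - {"gripper":0.35,"offset":[0.003,0,0],"rotation":[0,0,0]}
    - {"gripper":0.35,"offset":[0.003,0,0],"rotation":[0,0,0]}

```text
clock: 15.7
position: [0.6689, -0.068, 0.0621]
ee_rot: [0.665, 0.747, -0.0, 0.0]
ft_force: [0.2, -0.2, 1.1]
grip_width: 0.348
grasp_force: 0.0
```

Call:
jog_arm:
  deltas:
    - {"gripper":0.35,"offset":[0.003,0,0],"rotation":[0,0,0]}
    - {"gripper":0.35,"offset":[0.004,0,0],"rotation":[0,0,0]}
    - {"gripper":0.35,"offset":[0.004,0,0],"rotation":[0,0,0]}

```text
clock: 16.0
position: [0.6677, -0.0592, 0.0621]
ee_rot: [0.665, 0.747, -0.001, 0.001]
ft_force: [0.5, -5.7, 0.3]
grip_width: 0.349
grasp_force: 2.8
```

Call:
jog_arm:
  deltas:
    - {"gripper":0.35,"offset":[0.005,0,0],"rotation":[0,0,0]}
    - {"gripper":0.35,"offset":[0.005,0,0],"rotation":[0,0,0]}
    - {"gripper":0.35,"offset":[0.005,0,0],"rotation":[0,0,0]}
    - {"gripper":0.35,"offset":[0.005,0,0],"rotation":[0,0,0]}
    - {"gripper":0.35,"offset":[0.005,0,0],"rotation":[0,0,0]}
    - {"gripper":0.35,"offset":[0.005,0,0],"rotation":[0,0,0]}
    - {"gripper":0.35,"offset":[0.005,0,0],"rotation":[0,0,0]}
    - {"gripper":0.35,"offset":[0.005,0,0],"rotation":[0,0,0]}
    - {"gripper":0.35,"offset":[0.005,0,0],"rotation":[0,0,0]}
    - {"gripper":0.35,"offset":[0.005,0,0],"rotation":[0,0,0]}

```text
clock: 17.0
position: [0.662, -0.0095, 0.0621]
ee_rot: [0.665, 0.747, -0.001, 0.001]
ft_force: [1.2, -6.4, 0.6]
grip_width: 0.35
grasp_force: 2.9
```

Call:
jog_arm:
  deltas:
    - {"gripper":0.35,"offset":[0.005,0,0],"rotation":[0,0,0]}
    - {"gripper":0.35,"offset":[0.005,0,0],"rotation":[0,0,0]}
    - {"gripper":0.35,"offset":[0.005,0,0],"rotation":[0,0,0]}
    - {"gripper":0.35,"offset":[0.005,0,0],"rotation":[0,0,0]}
    - {"gripper":0.35,"offset":[0.005,0,0],"rotation":[0,0,0]}
    - {"gripper":0.35,"offset":[0.005,0,0],"rotation":[0,0,0]}
    - {"gripper":0.35,"offset":[0.005,0,0],"rotation":[0,0,0]}
    - {"gripper":0.35,"offset":[0.005,0,0],"rotation":[0,0,0]}
    - {"gripper":0.35,"offset":[0.005,0,0],"rotation":[0,0,0]}

```text
clock: 17.9
position: [0.6568, 0.0351, 0.0621]
ee_rot: [0.665, 0.747, -0.001, 0.001]
ft_force: [0.7, -5.5, -0.3]
grip_width: 0.352
grasp_force: 3.0
```

Call:
jog_arm:
  deltas:
    - {"gripper":0.35,"offset":[0.003,0,0],"rotation":[0,0,0]}
    - {"gripper":0.35,"offset":[0.003,0,0],"rotation":[0,0,0]}
    - {"gripper":0.35,"offset":[0.003,0,0],"rotation":[0,0,0]}
    - {"gripper":0.35,"offset":[0.003,0,0],"rotation":[0,0,0]}
    - {"gripper":0.35,"offset":[0.002,0,0],"rotation":[0,0,0]}
    - {"gripper":0.35,"offset":[0.002,0,0],"rotation":[0,0,0]}

```text
clock: 18.5
position: [0.6549, 0.0511, 0.0621]
ee_rot: [0.665, 0.747, -0.001, 0.001]
ft_force: [-0.1, -6.5, 0.8]
grip_width: 0.35
grasp_force: 3.0
```

Call:
jog_arm:
  deltas:
    - {"gripper":0.35,"offset":[0.002,0,0],"rotation":[0,0,0]}
    - {"gripper":0.35,"offset":[0.002,0,0],"rotation":[0,0,0]}

```text
clock: 18.7
position: [0.6545, 0.0551, 0.0621]
ee_rot: [0.665, 0.747, -0.001, 0.001]
ft_force: [0.0, -6.3, 0.2]
grip_width: 0.352
grasp_force: 3.0
```

Call:
jog_arm:
  deltas:
    - {"gripper":0.35,"offset":[0.002,0,0],"rotation":[0,0,0]}
    - {"gripper":0.35,"offset":[0.002,0,0],"rotation":[0,0,0]}

```text
clock: 18.9
position: [0.654, 0.059, 0.0621]
ee_rot: [0.665, 0.747, -0.001, 0.001]
ft_force: [1.4, -5.4, 0.3]
grip_width: 0.354
grasp_force: 3.0
```

Call:
jog_arm:
  deltas:
    - {"gripper":0.35,"offset":[0.002,0,0],"rotation":[0,0,0]}
    - {"gripper":0.35,"offset":[0.002,0,0],"rotation":[0,0,0]}

```text
clock: 19.1
position: [0.6535, 0.063, 0.0621]
ee_rot: [0.665, 0.747, -0.001, 0.001]
ft_force: [0.5, -5.9, 0.9]
grip_width: 0.353
grasp_force: 3.0
```

Call:
jog_arm:
  deltas:
    - {"gripper":0.35,"offset":[0.0015,0,0],"rotation":[0,0,0]}
    - {"gripper":0.35,"offset":[0.0015,0,0],"rotation":[0,0,0]}

```text
clock: 19.3
position: [0.6532, 0.066, 0.0621]
ee_rot: [0.665, 0.747, -0.001, 0.001]
ft_force: [1.0, -6.8, 0.9]
grip_width: 0.348
grasp_force: 3.1
```

Call:
jog_arm:
  deltas:
    - {"gripper":0.35,"offset":[0.0015,0,0],"rotation":[0,0,0]}
    - {"gripper":0.35,"offset":[0.0015,0,0],"rotation":[0,0,0]}

```text
clock: 19.5
position: [0.6529, 0.0685, 0.0621]
ee_rot: [0.665, 0.747, -0.001, 0.001]
ft_force: [0.9, -9.3, 1.7]
grip_width: 0.352
grasp_force: 4.6
```

Call:
jog_arm:
  deltas:
    - {"gripper":0.35,"offset":[0.0015,0,0],"rotation":[0,0,0]}
    - {"gripper":0.35,"offset":[0.001,0,0],"rotation":[0,0,0]}
    - {"gripper":0.35,"offset":[0,0,0],"rotation":[0,0,0]}

```text
clock: 19.8
position: [0.6529, 0.0685, 0.0621]
ee_rot: [0.666, 0.746, -0.002, 0.002]
ft_force: [-0.7, -12.9, 3.2]
grip_width: 0.35
grasp_force: 6.7
```

The loaf is seated at the stop: the TCP no longer advances and the force is twice the sliding force. I back off and go round for a light squaring push against the fence.

Call:
jog_arm:
  deltas:
    - {"gripper":0.35,"offset":[-0.03,0,0],"rotation":[0,0,0]}
    - {"gripper":0.35,"offset":[0,0,-0.036],"rotation":[0,0,0]}
    - {"gripper":0.7,"offset":[0,0,-0.036],"rotation":[0,0,0]}
    - {"gripper":0.7,"offset":[0,0,-0.036],"rotation":[0,0,0]}
    - {"gripper":0.7,"offset":[0,-0.0465,0],"rotation":[0,0,0]}
    - {"gripper":0.7,"offset":[0,-0.0465,0],"rotation":[0,0,0]}
    - {"gripper":0.7,"offset":[0.049,0,0],"rotation":[0,0,0]}
    - {"gripper":0.7,"offset":[0.049,0,0],"rotation":[0,0,0]}
    - {"gripper":0.7,"offset":[0,0,0],"rotation":[0,0,8.2]}
    - {"gripper":0.7,"offset":[0,0,0],"rotation":[0,0,8.2]}
    - {"gripper":0.7,"offset":[0,0,0],"rotation":[0,0,8.2]}
    - {"gripper":0.7,"offset":[0,0,0],"rotation":[0,0,8.2]}
    - {"gripper":0.7,"offset":[0,0,0],"rotation":[0,0,8.2]}
    - {"gripper":0.7,"offset":[0,0,0],"rotation":[0,0,8.2]}
    - {"gripper":0.7,"offset":[0,0,0],"rotation":[0,0,8.2]}
    - {"gripper":0.7,"offset":[0,0,0],"rotation":[0,0,8.2]}
    - {"gripper":0.7,"offset":[0,0,0],"rotation":[0,0,8.2]}
    - {"gripper":0.7,"offset":[0,0,0],"rotation":[0,0,8.2]}
    - {"gripper":0.7,"offset":[0,0,0],"rotation":[0,0,8]}
    - {"gripper":0.7,"offset":[0,0,0],"rotation":[0,0,0]}

```text
clock: 21.8
position: [0.5517, 0.1305, 0.1702]
ee_rot: [0.998, 0.058, 0.0, -0.0]
ft_force: [-0.1, 0.0, -0.3]
grip_width: 0.697
grasp_force: 0.0
```

Call:
jog_arm:
  deltas:
    - {"gripper":0.7,"offset":[0,0,0.04],"rotation":[0,0,0]}
    - {"gripper":0.7,"offset":[0,0,0.04],"rotation":[0,0,0]}
    - {"gripper":0.7,"offset":[0,0,0.036],"rotation":[0,0,0]}
    - {"gripper":0.7,"offset":[0.008,0,0],"rotation":[0,0,0]}
    - {"gripper":0.7,"offset":[0.008,0,0],"rotation":[0,0,0]}
    - {"gripper":0.7,"offset":[0.006,0,0],"rotation":[0,0,0]}
    - {"gripper":0.7,"offset":[0.005,0,0],"rotation":[0,0,0]}
    - {"gripper":0.7,"offset":[0.003,0,0],"rotation":[0,0,0]}
    - {"gripper":0.7,"offset":[0.003,0,0],"rotation":[0,0,0]}
    - {"gripper":0.7,"offset":[0.003,0,0],"rotation":[0,0,0]}

```text
clock: 22.8
position: [0.588, 0.1342, 0.0545]
ee_rot: [0.998, 0.059, 0.0, 0.0]
ft_force: [0.2, 0.6, 0.1]
grip_width: 0.702
grasp_force: 0.0
```

Call:
jog_arm:
  deltas:
    - {"gripper":0.7,"offset":[0.002,0,0],"rotation":[0,0,0]}
    - {"gripper":0.7,"offset":[0.002,0,0],"rotation":[0,0,0]}

```text
clock: 23.0
position: [0.5917, 0.1346, 0.0541]
ee_rot: [0.998, 0.059, -0.0, 0.0]
ft_force: [-0.3, -0.4, -0.5]
grip_width: 0.696
grasp_force: 0.0
```

Call:
jog_arm:
  deltas:
    - {"gripper":0.7,"offset":[0.002,0,0],"rotation":[0,0,0]}
    - {"gripper":0.7,"offset":[0.002,0,0],"rotation":[0,0,0]}

```text
clock: 23.2
position: [0.5945, 0.1349, 0.0538]
ee_rot: [0.998, 0.059, -0.001, 0.0]
ft_force: [-13.0, -2.6, 10.1]
grip_width: 0.702
grasp_force: 6.5
```

Call:
jog_arm:
  deltas:
    - {"gripper":0.7,"offset":[0.0015,0,0],"rotation":[0,0,0]}
    - {"gripper":0.7,"offset":[0.001,0,0],"rotation":[0,0,0]}
    - {"gripper":0.7,"offset":[0,0,0],"rotation":[0,0,0]}

```text
clock: 23.5
position: [0.5947, 0.135, 0.0538]
ee_rot: [0.998, 0.059, -0.004, 0.001]
ft_force: [-18.5, -3.9, 14.8]
grip_width: 0.703
grasp_force: 9.6
```

Call:
jog_arm:
  deltas:
    - {"gripper":0.7,"offset":[-0.005,0,0],"rotation":[0,0,0]}
    - {"gripper":0.7,"offset":[-0.03,0,0],"rotation":[0,0,0]}
    - {"gripper":0.7,"offset":[0,0,-0.04],"rotation":[0,0,0]}
    - {"gripper":0.7,"offset":[0,0,-0.04],"rotation":[0,0,0]}
    - {"gripper":0.7,"offset":[0,0,-0.04],"rotation":[0,0,0]}
    - {"gripper":0.7,"offset":[-0.01,0.045,-0.01],"rotation":[0,0,0]}
    - {"gripper":0.7,"offset":[-0.01,0.045,-0.01],"rotation":[0,0,0]}
    - {"gripper":0.7,"offset":[-0.01,0.045,-0.01],"rotation":[0,0,0]}
    - {"gripper":0.7,"offset":[-0.01,0.045,0],"rotation":[0,0,0]}
    - {"gripper":0.7,"offset":[0,0.045,0],"rotation":[0,0,0]}
    - {"gripper":0.7,"offset":[0,0,0],"rotation":[0,0,0]}
    - {"gripper":0.7,"offset":[0,0,0],"rotation":[0,0,0]}

```text
clock: 24.7
position: [0.5499, -0.0979, 0.204]
ee_rot: [0.998, 0.057, 0.0, 0.0]
ft_force: [0.5, 0.6, -0.2]
grip_width: 0.699
grasp_force: 0.0
```

Run:
```python
import cv2,numpy as np
from workcell import imaging
t=imaging.camera("top");s=imaging.camera("side")
a=cv2.resize(t[130:200,180:270],(450,350),interpolation=cv2.INTER_CUBIC)
b=cv2.resize(s[160:255,140:230],(332,350),interpolation=cv2.INTER_CUBIC)
cv2.imwrite("pics/m6.png",np.hstack([a,b]))
```

```text
(no output)
```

View pics/m6.png

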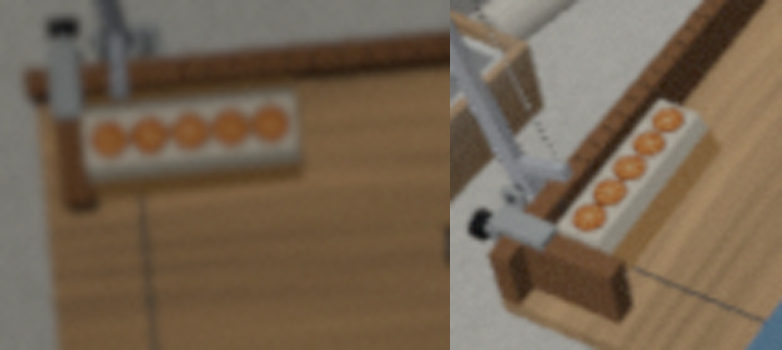

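The loaf lies flat with its slices on top, its edge along the fence. Its end, at about (87,140) in the crop, is flush with the stop, and the gripper is clear. I'm handing in.

```bash
python3 -c "
from workcell import workorder
print(workorder.hand_in())"
```

```text
the job is handed in; nothing more can be done
None
```

I rolled the loaf once so its orange slices are on top, slid it against the fence and the stop, and let go; the job is handed in after about 25 s of arm time, though the hand-in returned no verdict.

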